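Tip the pressing weights onto the glued slat

TASK

A wooden slat has just been glued to the backing panel, and a cork-faced steel pressing weight stands on end near each end of the slat. Push each of the two weights over towards the middle of the slat with the fingertips, so that both come to lie lengthwise along the slat, flat on their cork faces. Only push them: do not pick them up, carry them or slide them away from where they stand, and leave the other things on the table where they are.

Things in the scene. Friction and masses are not known exactly. Their poses are not given: they have to be found in the camera images.
- panel: grey backing panel fixed to the table, 170 mm (its x) by 420 mm (its y), 10 mm thick, with a brown wooden slat glued along its middle: 44 mm wide (x), 360 mm long (y), 8 mm thick, so the slat's top is 18 mm above the table. Origin: centre of the panel's underside, on the table, below the middle of the slat; y runs along the slat, to the robot's left; z up
- weight_left: pressing weight, steel bar on end near the left (panel +y) end of the slat. 28 mm thick (x), 36 wide (y), 105 tall (z), 0.55-0.9 kg. Origin: centre of its foot, the small end face standing on the slat. z: along the bar, up at the start; x: out of its cork-lined face, which at the start faces the slat's middle within 5 degrees. Loose; falls over the cork face's lower edge once its top is pushed about 25 mm
- weight_right: pressing weight, steel bar on end near the right (panel -y) end of the slat. 28 mm thick (x), 36 wide (y), 105 tall (z), 0.55-0.9 kg. Origin: centre of its foot, the small end face standing on the slat. z: along the bar, up at the start; x: out of its cork-lined face, which at the start faces the slat's middle within 5 degrees. Loose; falls over the cork face's lower edge once its top is pushed about 25 mm
- jar: bystander: closed jar, 52 mm across, 65 mm tall, on the table beyond the panel; origin at the centre of its underside
- spool: bystander: small wooden spool, 34 mm across, 38 mm tall, standing on the panel beside the slat, on the far side from the robot; origin at the centre of its underside
- short_weight: bystander: short dark steel block, 36 x 36 mm, 45 mm tall, on the table beyond the panel; origin at the centre of its underside
- brush: bystander: brush about 170 mm long, lying on the table on the robot's side of the panel; origin under its middle, x along it towards the bristles
Things that resemble listed ones, but are neither listed nor needed, are in the scene too. Leave any blue or yellow look-alike of the weight_right alone. What is shaped like the weight_left but green is not meant.

How it is judged:
By the outcome, as a careful person would: the job done as asked, in the order asked, and still so for the second after the job is handed in, with the robot touching nothing.
It also fails if it takes over 42 s, if anything falls off the work surface, if the arm or the gripper's body presses on something with over 40 N, if the wrist force passes 120 N, or if a joint passes its speed limit or range.

ROBOT

A 6-joint arm with a two-finger parallel gripper is mounted at the origin on the work surface. World frame = base frame: x ahead of the robot, y to its left, z up, the work surface at z = 0. Lengths are in m, angles in rad, forces in N, time in s.
With the tool pointing down it reaches from about 0.25 to 0.8 m from the base axis. Payload 3.9 kg.
Tool frame: the origin (TCP) lies on the centre line of the jaws, within the pads' length; the fingertips stand 11 mm ahead of it and the grasp point (between the pads) lies 8 mm behind it; z points along the fingers, y is the line along which they close (so a half turn about z gives the same grasp; the last joint's range is limited). The gripper opens to 85 mm and grips with 20 to 120 N. Pads are 22 mm wide; open, the fingers measure 114 mm over their backs; the gripper's body (76 mm by 85 mm) begins 54 mm behind the grasp point. The pads swing forward as they close: fully open they stand 13 mm farther back than shut.
Start: joints at [1.298, 0.26, -0.138, 1.173, 0, 1.571], TCP at [0.141, 0.506, 0.242] pointing down, gripper open.
Joint ranges: [-2.78, 2.78], [-0.83, 1.72], [-1.28, 1.37], [-1.9, 2.12], [-1.57, 1.48], [-3.14, 3.14]. Speed limits (rad/s): [2.57, 2.57, 3.14, 3.14, 3.14, 3.14].

INTERFACE

Orientations are given as a unit quaternion [w, x, y, z].
In Python, from plant import observe, read_camera, get_calibration, order gives the robot as it stands.
- The arm moves only by the tool step_arm, never from a script. Its argument "increments" is one flat list of numbers, 7 for each row, row after row: the shift along the tool's x, y, z in m, then the turn, a rotation vector about the tool's x, y, z in degrees, then the gripper's target within -1 to 1 (fully open at 1, half-way at 0, shut at -1). In form: [dx, dy, dz, rx, ry, rz, grip, dx, dy, dz, rx, ry, rz, grip, ...]. A call has 1 to 12 rows; each row is the pose to reach, as a shift and turn from the pose commanded when the call began, along the tool's axes at that moment; what a row does not reach only later rows make up. A row lasts 1/12 s, in which the tool goes at most 41.7 mm and 7.16 degrees, less where a joint would pass 70% of its speed; a pose out of reach is approached as far as the arm can. A call with a gripper value outside its range is refused whole. The fingers move at their own pace and stop on an object; "force" is the grip in N (left out, the last holds). Time passes only in rows, so rows that repeat a pose let the fingers close. It gives the time, the measured TCP pose, the force, the opening and the grip force at its end, in the units of the state.
- observe(): the state, without advancing time (a new reading comes with each control period).
- read_camera(name): name is "scene" or "top" or "wrist"; returns (picture, depth): 480x640x3 uint8, red, green, blue; 480x640 float32, m along the optical axis (not along the pixel's ray), 0 where there is no reading.
- get_calibration(name): a dict with "intrinsics" (3x3 intrinsics, pixels), "camera_from_world" (4x4, takes a point from world to camera coordinates). Camera axes: x right, y up, looking along -z (the intrinsics and any distortion apply to the point x, -y, -z); pixel columns grow to the right and rows downward; lengths in m; the calibration is good to about 2 mm. The wrist camera is an equidistant fisheye: a pixel r from the principal point sees the ray r / f radians off the axis. A picture is of the moment at which its call begins: read the wrist's pose just before it. get_calibration takes no time and is no camera call; for the wrist camera it gives the pose at the moment of the call.
- order.job_done(): hands the job in; it is judged then, once.
The state is a dict: "time_s": time; "qpos": joint angles; "joint_velocities": joint speeds; "joint_torque": joint torques, N m; "tcp_pos": TCP position; "ee_rot": TCP orientation; "ft_force": force on the tool from outside, world axes, zero at the start; "ft_torque": the same for the moment, N m; "grip_width": opening from 0.0 (shut) to 1.0 (fully open); "grasp_force": force on a finger pad.
Only numpy, scipy, OpenCV 4.12 (cv2) and the standard library are available. Lean on these libraries where they do the work, as an engineer would, in place of code of your own. Each camera call takes 0.05 s, during which the arm holds its last target. There are 200 camera calls.

## Working session

There is one attempt and no reset: what is moved stays moved. The work goes in short steps, Python scripts to look and compute and a tool call to move; the robot and the scene stay as the last step left them, time stands still between calls to the robot, and variables do not carry over. Pictures are saved under pics/ and viewed, at most 10 in all, crops included, and the job is handed in when it is done.

Besides the shell and the picture viewer there is one more tool, called after "Emit:" by a JSON object that holds its "op" and its "data". step_arm: Moves the arm, as the interface text tells. Its arguments: {"type":"object","properties":{"increments":{"type":"array"},"force":{"type":"number"}},"required":["increments"]}

```bash
mkdir -p pics; cat > h.py <<'E'
import numpy as np,cv2
from plant import observe,read_camera,get_calibration,order
def pts(name,d):
    c=get_calibration(name);K=np.array(c["intrinsics"]);T=np.linalg.inv(np.array(c["camera_from_world"]))
    v,u=np.mgrid[0:480,0:640]
    x=(u-K[0,2])/K[0,0]*d;y=(v-K[1,2])/K[1,1]*d
    return np.stack([x,-y,-d,np.ones_like(d)],-1)@T.T
E
python3 - <<'E'
from h import *
for n in("scene","top"):
    p,d=read_camera(n);cv2.imwrite(f"pics/{n}.png",p[...,::-1]);np.savez(f"{n}.npz",p=p,P=pts(n,d)[...,:3],d=d)
    print(n,get_calibration(n))
o=observe();print(o)
E
```

```text
scene {'intrinsics': array([[475.42431009,   0.        , 326.81798708],
       [  0.        , 475.42431009, 241.54707849],
       [  0.        ,   0.        ,   1.        ]]), 'camera_from_world': array([[-0.33527688,  0.94210119, -0.00589608,  0.23413139],
       [-0.47261347, -0.16277417,  0.86610685,  0.21453182],
       [ 0.81500057,  0.29317217,  0.49982412, -1.196077  ],
       [ 0.        ,  0.        ,  0.        ,  1.        ]])}
top {'intrinsics': array([[554.62602136,   0.        , 332.73438325],
       [  0.        , 554.62602136, 240.87157098],
       [  0.        ,   0.        ,   1.        ]]), 'camera_from_world': array([[ 0.02470002, -0.99942337,  0.02329906, -0.07033012],
       [ 0.9983287 ,  0.0258776 ,  0.0516736 , -0.56102725],
       [-0.05224673,  0.02198378,  0.9983922 , -1.02847171],
       [ 0.        ,  0.        ,  0.        ,  1.        ]])}
{'time_s': 0.1, 'qpos': array([ 1.29799101e+00,  2.60581570e-01, -1.39244574e-01,  1.17268072e+00,
        1.14246134e-05,  1.57079097e+00]), 'joint_velocities': array([-1.79227303e-03, -1.00119842e-03,  3.64528976e-03,  7.44148778e-04,
       -4.85818865e-05,  3.23126130e-04]), 'joint_torque': array([-5.82132125e-04, -4.06506050e+01,  2.54528350e+01,  1.00656878e-02,
       -1.19798665e-04, -4.30635069e-06]), 'tcp_pos': array([0.14129118, 0.50502005, 0.24156567]), 'ee_rot': array([-1.21961102e-04,  1.35977378e-01,  9.90711573e-01, -8.46548141e-04]), 'ft_force': array([-0.35354059,  0.13778903,  0.21525374]), 'ft_torque': array([-0.04475268,  0.02228209,  0.03912427]), 'grasp_force': 0.0, 'grip_width': 1.0020388496919723}
```

View pics/scene.png

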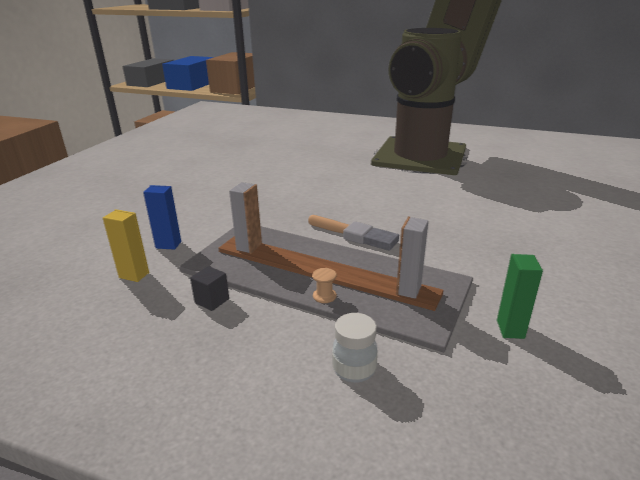

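View pics/top.png

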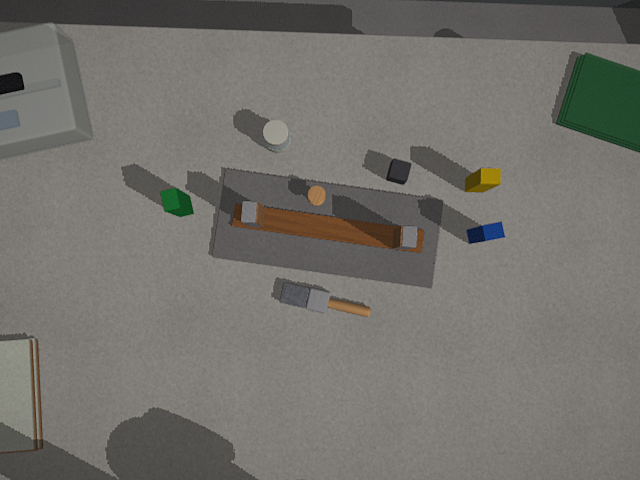

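The two weights meant are grey with a cork face, standing on the slat. In scene they are at (245,218), right, and (413,258), left. In top they are at (409,237), right, and (249,212), left. The look-alikes stand off the panel: blue at (163,218), yellow at (126,246) and green at (518,297) in scene. I'll measure the slat axis and the weight tops, and confirm in a crop.

```bash
python3 - <<'E'
from h import *
def rect(p):
    r=cv2.minAreaRect(p.astype(np.float32)*1000);return np.round(r[0],1),np.round(r[1],1),round(r[2],1)
z=np.load("top.npz");p,P=z["p"],z["P"]
h=cv2.cvtColor(p,cv2.COLOR_RGB2HSV)
b=(h[...,0]<16)&(h[...,1]>110)&(abs(P[...,2]-.018)<.006)
sl=np.zeros_like(b);sl[190:260,225:430]=b[190:260,225:430]
n,l,s,c=cv2.connectedComponentsWithStats(sl.astype(np.uint8));k=1+s[1:,4].argmax()
print("slat",rect(P[l==k][:,:2]),P[l==k][:,2].mean())
for nm in("top","scene"):
  z=np.load(nm+".npz");P=z["P"]
  for N,(x0,x1,y0,y1) in dict(L=(.54,.68,.03,.16),R=(.5,.65,-.3,-.13)).items():
    m=(abs(P[...,2]-.123)<.005)&(P[...,0]>x0)&(P[...,0]<x1)&(P[...,1]>y0)&(P[...,1]<y1)
    q=P[m];print(nm,N,m.sum(),len(q) and (rect(q[:,:2]),q.mean(0).round(4)))
  m=(P[...,2]>.05)&(P[...,2]<.2)
  n,l,s,c=cv2.connectedComponentsWithStats(m.astype(np.uint8))
  for i in range(1,n):
    if 40<s[i,4]<8000: print(nm,c[i].round(),s[i,4],np.median(P[l==i],0).round(3),P[l==i][:,2].max().round(3))
a=cv2.imread("pics/scene.png")[170:320,200:450];cv2.imwrite("pics/crop.png",cv2.resize(a,None,fx=3,fy=3,interpolation=2))
E
```

```text
slat (array([590.6, -21. ]), array([307.8,  43.9]), 83.4) 0.01814791745769803
top L 359 ((array([603.7,  88.3]), array([27.8, 36.1]), 87.6), array([0.6034, 0.088 , 0.1231]))
top R 350 ((array([ 569.3, -181.3]), array([28.5, 36. ]), 88.3), array([ 0.5692, -0.1808,  0.1232]))
top [275. 132.] 541 [0.754 0.054 0.065] 0.07
top [486. 178.] 547 [ 0.676 -0.32   0.104] 0.11
top [173. 200.] 543 [0.621 0.222 0.104] 0.109
top [251. 213.] 491 [0.602 0.085 0.122] 0.128
top [488. 231.] 467 [ 0.582 -0.323  0.104] 0.111
top [405. 236.] 490 [ 0.568 -0.177  0.122] 0.129
scene L 383 ((array([603.4,  87.7]), array([27.9, 38.4]), 87.5), array([0.6069, 0.0881, 0.1232]))
scene R 267 ((array([ 568.7, -181.5]), array([28.4, 37.2]), 87.4), array([ 0.5722, -0.1798,  0.1228]))
scene [563.  47.] 6137 [-1.125  0.377  0.125] 0.2
scene [425. 109.] 3750 [0.058 0.011 0.131] 0.2
scene [244. 208.] 1351 [ 0.584 -0.174  0.094] 0.125
scene [160. 204.] 1050 [ 0.593 -0.324  0.083] 0.107
scene [122. 231.] 1335 [ 0.69  -0.315  0.084] 0.107
scene [412. 248.] 1504 [0.619 0.089 0.097] 0.125
scene [522. 281.] 1687 [0.636 0.226 0.087] 0.108
scene [355. 331.] 1263 [0.763 0.056 0.066] 0.068
```

View pics/crop.png

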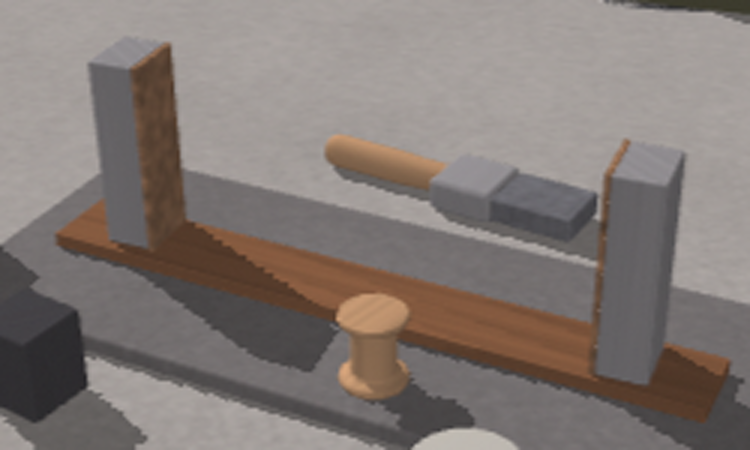

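The crop shows both targets: grey steel on the slat, with cork faces towards each other, at crop (130,140) for the right weight and (640,260) for the left. The slat runs at about 83.3° and both weights' thickness axes at about 87.5–88°, each with its foot under its measured top. I'll go above the outer side of the left weight with the gripper shut.

Emit:
{"op": "step_arm", "data": {"increments": [-0.546,-0.2265,0.04,0,0,-13,-1,-0.546,-0.2265,0.04,0,0,-13,-1,-0.546,-0.2265,0.04,0,0,-13,-1,-0.546,-0.2265,0.04,0,0,-13,-1,-0.546,-0.2265,0.04,0,0,-13,-1,-0.546,-0.2265,0.04,0,0,-13,-1,-0.546,-0.2265,0.04,0,0,-13,-1,-0.546,-0.2265,0.04,0,0,-13,-1,-0.546,-0.2265,0.04,0,0,-13,-1,-0.546,-0.2265,0.04,0,0,-13,-1,-0.546,-0.2265,0.04,0,0,-13,-1,-0.546,-0.2265,0.04,0,0,-13,-1]}}

```text
time_s: 1.1
tcp_pos: [0.5307, 0.1988, 0.2084]
ee_rot: [-0.0, 0.023, 1.0, -0.0]
ft_force: [0.5, 1.1, -0.2]
grip_width: 0.001
grasp_force: 0.0
```

Emit:
{"op": "step_arm", "data": {"increments": [-0.039,-0.028,0,0,0,0,-1,-0.078,-0.0555,0,0,0,0,-1,-0.078,-0.0555,0,0,0,0,-1,-0.078,-0.0555,0,0,0,0,-1,-0.078,-0.0555,0.03,0,0,0,-1,-0.078,-0.0555,0.06,0,0,0,-1,-0.078,-0.0555,0.09,0,0,0,-1,-0.078,-0.0555,0.1,0,0,0,-1,-0.078,-0.0555,0.1,0,0,0,-1,-0.078,-0.0555,0.1,0,0,0,-1]}}

```text
time_s: 1.93
tcp_pos: [0.6041, 0.1423, 0.1092]
ee_rot: [-0.001, 0.022, 1.0, -0.0]
ft_force: [1.9, -0.6, 0.7]
grip_width: -0.0
grasp_force: 0.0
```

```bash
python3 - <<'E'
from h import *
p,d=read_camera("scene");cv2.imwrite("pics/s2.png",cv2.resize(p[100:340,150:560,::-1],None,fx=1.9,fy=1.9))
o=observe();print(o["tcp_pos"],o["ee_rot"],o["ft_force"])
E
```

```text
[0.6053836  0.14245889 0.11039241] [7.91458910e-04 2.24809692e-02 9.99746910e-01 3.07992510e-04] [ 0.12014036 -0.10674176 -1.30387835]
```

View pics/s2.png

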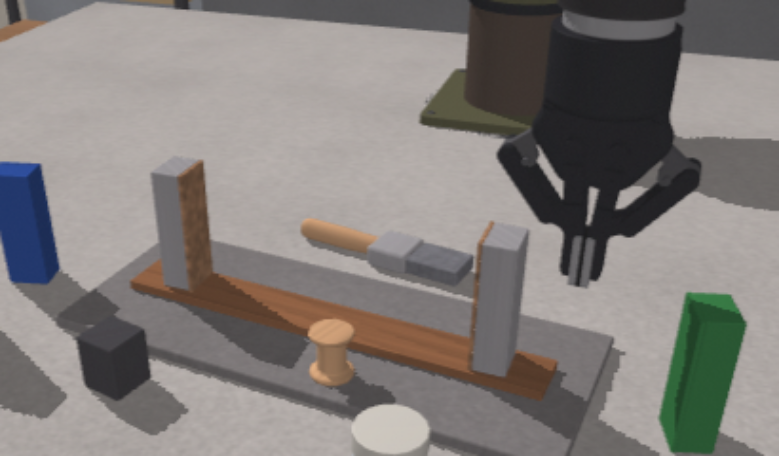

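The shut fingers, at (580,270), hang outside the left weight, at (498,300), with clear air on all sides. I'll push slowly.

Emit:
{"op": "step_arm", "data": {"increments": [0,-0.012,0,0,0,0,-1,0,-0.02,0,0,0,0,-1,0,-0.024,0,0,0,0,-1,0,-0.028,0,0,0,0,-1,0,-0.032,0,0,0,0,-1,0,-0.035,0,0,0,0,-1,0,-0.038,0,0,0,0,-1,0,-0.041,0,0,0,0,-1,0,-0.043,0,0,0,0,-1,0,-0.045,0,0,0,0,-1,0,-0.045,0,0,0,0,-1]}}

```text
time_s: 2.9
tcp_pos: [0.6026, 0.0961, 0.1086]
ee_rot: [-0.0, 0.023, 1.0, -0.0]
ft_force: [-0.2, 0.2, 0.8]
grip_width: -0.002
grasp_force: 0.0
```

```bash
python3 - <<'E'
from h import *
p,d=read_camera("scene");cv2.imwrite("pics/s3.png",cv2.resize(p[100:340,150:560,::-1],None,fx=1.9,fy=1.9))
o=observe();print(o["tcp_pos"],o["ee_rot"],o["ft_force"])
E
```

```text
[0.6026422  0.09638624 0.10863801] [-3.23476315e-04  2.30729576e-02  9.99733724e-01 -1.24651605e-04] [ 0.04341373 -0.05601678 -0.52999088]
```

View pics/s3.png

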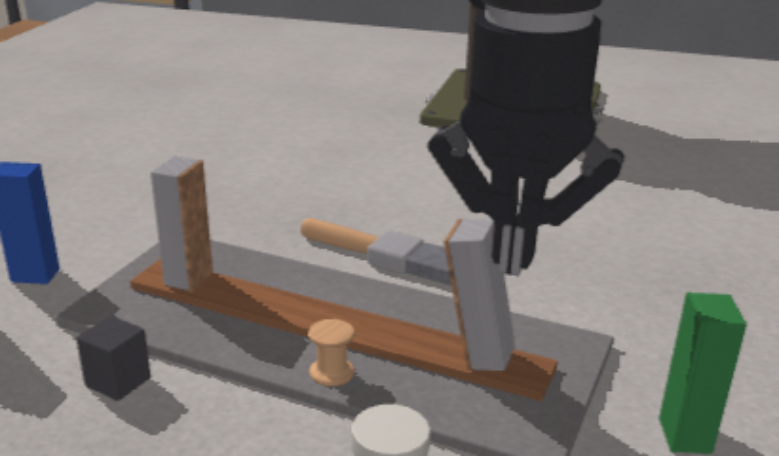

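The left weight at (480,290) leans towards the middle and pivots on its cork edge without sliding. I'll keep pushing.

Emit:
{"op": "step_arm", "data": {"increments": [0,-0.002,0,0,0,0,-1,0,-0.004,0,0,0,0,-1,0,-0.006,0,0,0,0,-1,0,-0.008,0,0,0,0,-1,0,-0.01,0,0,0,0,-1,0,-0.012,0,0,0,0,-1,0,-0.014,0,0,0,0,-1,0,-0.014,0,0,0,0,-1,0,-0.014,0,0,0,0,-1,0,-0.014,0,0,0,0,-1]}}

```text
time_s: 3.78
tcp_pos: [0.6023, 0.0827, 0.1089]
ee_rot: [0.0, 0.023, 1.0, 0.0]
ft_force: [-0.3, -0.1, 0.4]
grip_width: 0.002
grasp_force: 0.0
```

```bash
cat > look.py <<'E'
from h import *
import sys
p,d=read_camera("top");P=pts("top",d)[...,:3]
m=(abs(P[...,2]-.046)<.004)&(P[...,0]>.5)&(P[...,0]<.68)&(P[...,1]>-.25)&(P[...,1]<.16)
n,l,s,c=cv2.connectedComponentsWithStats(m.astype(np.uint8))
for i in range(1,n):
    if s[i,4]>150:
        q=P[l==i];print("z=.046 patch",s[i,4],cv2.minAreaRect((q[:,:2]*1000).astype(np.float32)),q.mean(0).round(4))
p,d=read_camera("scene");cv2.imwrite(sys.argv[1],cv2.resize(p[100:340,150:560,::-1],None,fx=1.9,fy=1.9))
o=observe();print(o["time_s"],o["tcp_pos"],o["ee_rot"],o["ft_force"])
E
python3 look.py pics/s4.png
```

```text
z=.046 patch 212 ((646.9793701171875, -21.680599212646484), (31.716285705566406, 31.187007904052734), 1.4508503675460815) [ 0.6468 -0.0219  0.0477]
z=.046 patch 857 ((600.1660766601562, 20.11478042602539), (104.98165893554688, 36.03753662109375), 87.4216537475586) [0.5974 0.0111 0.0462]
3.8833 [0.60226728 0.08273503 0.10890501] [1.17466901e-05 2.29062007e-02 9.99737618e-01 2.37065743e-05] [-0.14657814  0.42381706  0.75128339]
```

The left weight is down flat, 105 × 36 mm with its top at z = 0.046, lying along the slat. Next I'll go up and over to the outer side of the right weight.

Emit:
{"op": "step_arm", "data": {"increments": [0,0.01,-0.03,0,0,0,-1,0,0.01,-0.06,0,0,0,-1,0,0,-0.09,0,0,0,-1,0.003,-0.04,-0.09,0,0,0,-1,0.006,-0.08,-0.09,0,0,0,-1,0.009,-0.12,-0.09,0,0,0,-1,0.012,-0.16,-0.09,0,0,0,-1,0.015,-0.2,-0.09,0,0,0,-1,0.018,-0.24,-0.09,0,0,0,-1,0.02,-0.28,-0.09,0,0,0,-1,0.0206,-0.321,-0.09,0,0,0,-1,0.0206,-0.321,-0.09,0,0,0,-1]}}

```text
time_s: 4.88
tcp_pos: [0.5664, -0.2443, 0.1989]
ee_rot: [0.0, 0.027, 1.0, -0.002]
ft_force: [0.6, 1.0, 0.3]
grip_width: -0.001
grasp_force: 0.0
```

Emit:
{"op": "step_arm", "data": {"increments": [0,0,0,0,0,0,-1,0,0,0,0,0,0,-1]}}

```text
time_s: 5.05
tcp_pos: [0.5667, -0.2369, 0.1987]
ee_rot: [-0.0, 0.023, 1.0, 0.0]
ft_force: [0.0, 0.5, -0.0]
grip_width: -0.001
grasp_force: 0.0
```

Emit:
{"op": "step_arm", "data": {"increments": [0,0,0.03,0,0,0,-1,0,0,0.06,0,0,0,-1,0,0,0.085,0,0,0,-1,0,0,0.09,0,0,0,-1,0,0,0.09,0,0,0,-1,0,0,0.09,0,0,0,-1]}}

```text
time_s: 5.55
tcp_pos: [0.5676, -0.2361, 0.1098]
ee_rot: [0.0, 0.022, 1.0, -0.0]
ft_force: [0.1, 0.6, 0.6]
grip_width: 0.003
grasp_force: 0.0
```

```bash
python3 look.py pics/s5.png
```

```text
z=.046 patch 223 ((646.9711303710938, -21.67922592163086), (31.825824737548828, 31.193836212158203), 1.4486258029937744) [ 0.647  -0.0219  0.0475]
z=.046 patch 1096 ((600.2749633789062, 20.116531372070312), (104.8977279663086, 36.298404693603516), 87.1800308227539) [0.6002 0.0201 0.0462]
5.65 [ 0.56857536 -0.2370082   0.11101008] [ 1.68255566e-03  2.24639090e-02  9.99746046e-01 -6.20750744e-04] [ 0.2891131  -0.41440235  0.82613026]
```

View pics/s5.png

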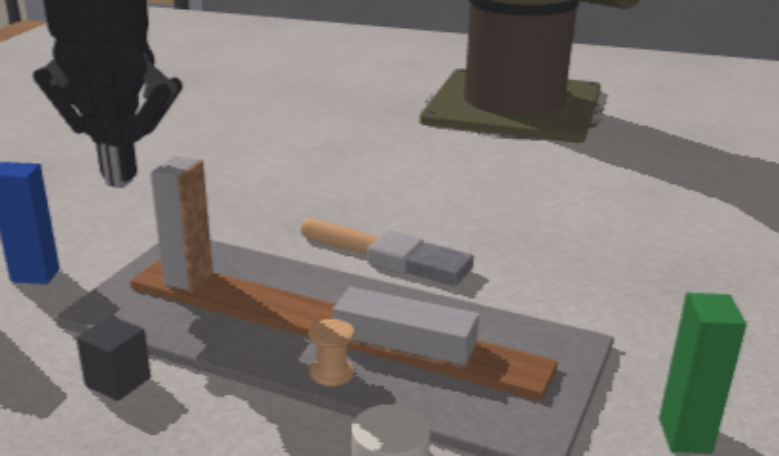

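The left weight lies on the slat at (405,322). The fingers at (117,165) stand outside the right weight at (180,225), with nothing between them. I'll push it the same way.

Emit:
{"op": "step_arm", "data": {"increments": [0,0.012,0,0,0,0,-1,0,0.02,0,0,0,0,-1,0,0.024,0,0,0,0,-1,0,0.028,0,0,0,0,-1,0,0.032,0,0,0,0,-1,0,0.035,0,0,0,0,-1,0,0.038,0,0,0,0,-1,0,0.041,0,0,0,0,-1,0,0.043,0,0,0,0,-1,0,0.045,0,0,0,0,-1,0,0.047,0,0,0,0,-1]}}

```text
time_s: 6.57
tcp_pos: [0.569, -0.1899, 0.1088]
ee_rot: [-0.0, 0.023, 1.0, 0.0]
ft_force: [0.6, 0.3, -0.2]
grip_width: -0.001
grasp_force: 0.2
```

Emit:
{"op": "step_arm", "data": {"increments": [0,0.002,0,0,0,0,-1,0,0.004,0,0,0,0,-1,0,0.006,0,0,0,0,-1,0,0.008,0,0,0,0,-1,0,0.01,0,0,0,0,-1,0,0.012,0,0,0,0,-1,0,0.014,0,0,0,0,-1,0,0.014,0,0,0,0,-1,0,0.014,0,0,0,0,-1,0,0.014,0,0,0,0,-1,0,0.014,0,0,0,0,-1]}}

```text
time_s: 7.48
tcp_pos: [0.5698, -0.1762, 0.1089]
ee_rot: [0.0, 0.023, 1.0, -0.0]
ft_force: [0.3, 0.4, -0.4]
grip_width: 0.0
grasp_force: 0.0
```

Emit:
{"op": "step_arm", "data": {"increments": [0,-0.01,-0.03,0,0,0,-1,0,-0.02,-0.06,0,0,0,-1,0,-0.02,-0.1,0,0,0,-1,0.04,-0.02,-0.12,0,0,0,-1,0.08,-0.02,-0.12,0,0,0,-1,0.12,-0.02,-0.12,0,0,0,-1,0.12,-0.02,-0.12,0,0,0,-1,0.12,-0.02,-0.12,0,0,0,-1]}}

```text
time_s: 8.15
tcp_pos: [0.446, -0.1901, 0.2289]
ee_rot: [-0.001, 0.024, 1.0, 0.0]
ft_force: [0.9, -0.1, 0.4]
grip_width: -0.001
grasp_force: 0.0
```

```bash
python3 look.py pics/s6.png
```

```text
z=.046 patch 217 ((647.1100463867188, -21.7210693359375), (32.17792510986328, 31.158203125), 1.1478252410888672) [ 0.6465 -0.0222  0.0476]
z=.046 patch 1109 ((600.3512573242188, 20.120258331298828), (104.95025634765625, 36.44660568237305), 87.19935607910156) [0.6003 0.0202 0.046 ]
z=.046 patch 1089 ((572.1876220703125, -113.490234375), (104.84181213378906, 36.047027587890625), 87.47924041748047) [ 0.5721 -0.1134  0.0461]
8.25 [ 0.44983683 -0.19103611  0.22944093] [ 1.07344001e-03  2.31395457e-02  9.99731605e-01 -3.57672305e-04] [ 0.68892391 -0.23153906  0.53919445]
```

View pics/s6.png

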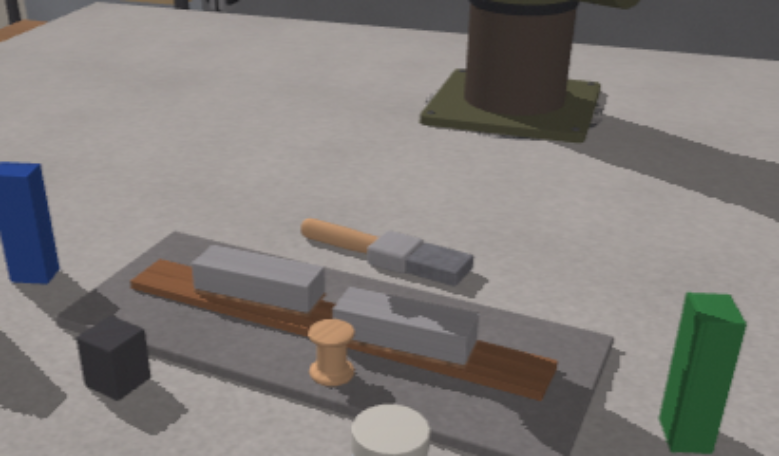

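Both weights lie flat at (258,277) and (405,322), tops at z = 0.046, which is the slat's 18 mm plus 28 mm. They are about 4° off the slat axis, the same angle at which they stood. The arm is clear and the spool, brush and other things in view stand where they were.

```bash
python3 -c "
from plant import order;print(order.job_done())"
```

```text
the job is handed in; nothing more can be done
None
```

Both weights were tipped towards the middle and lie flat on the slat, about 4° off its line and 5–8 mm off its centre line because they started slightly turned; nothing else was touched, and the job was handed in at about 8 s.

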